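# Feed the pen barrel under the buffer's guard and switch on over it

## Robot

A 7-joint arm with a two-finger parallel gripper is mounted at the origin on the work surface. World frame = base frame: x ahead of the robot, y to its left, z up, the work surface at z = 0. Lengths are in m, angles in rad, forces in N, time in s.
With the tool pointing down it reaches from about 0.35 to 0.9 m from the base axis. Payload 8.1 kg.
Tool frame: the origin (TCP) lies midway between the tips of the shut fingers; the grasp point (between the pads) lies 19 mm behind it (arm.hold_point_z is the z of the grasp point in the tool frame, in m); z points along the fingers, y is the line along which they close (so a half turn about z gives the same grasp; the last joint's range is limited). The gripper opens to 92 mm and grips with 3 to 60 N. Pads are 19 mm wide; open, the fingers measure 130 mm over their backs; the gripper's body (75 mm by 190 mm) begins 47 mm behind the grasp point.
Start: joints at [-1.312, 0.434, 0.025, 1.573, -0.012, 1.134, -0.075], TCP at [0.221, 0.585, 0.227] pointing down, gripper open.
Joint ranges: [-2.62, 2.62], [-0.44, 2.09], [-1.27, 1.32], [0.08, 2.57], [-1.32, 4.46], [0.12, 2], [-2.74, 2.74]. Speed limits (rad/s): [2.22, 2.22, 3.01, 3.01, 3.14, 3.14, 3.14].

## Interface

Orientations are given as a rotation vector (axis times angle).
In Python, from cell import arm, get_image, camera_params, job gives the robot as it stands.
- The arm moves only by the tool send_rows, never from a script. Its argument "deltas" is a list of rows, each a list of 3 entries, a list of its own where there are three numbers: the shift along the world's x, y, z in m, then the turn, a rotation vector about the world's x, y, z in rad, then the finger opening in m, from 0 to 0.0918. In form: [[[tx, ty, tz], [ax, ay, az], gripper], ...]. A call has exactly 10 rows; each row shifts and turns the commanded pose from where the row before left it; what a row does not reach is not made up. A row lasts 1/10 s, in which the tool goes at most 50 mm and 8.59 degrees, less where a joint would pass 70% of its speed; a pose out of reach is approached as far as the arm can. A call with a gripper value outside its range is refused whole. The fingers move at their own pace and stop on an object; "force" is the grip in N (left out, the last holds). Time passes only in rows, so rows that do not move let the fingers close, or fill a call up. It gives the time, the measured TCP pose, the force and the opening at its end, in the units of the state.
- arm.observe(): the state, without advancing time (a new reading comes with each control period).
- get_image(name): name is "side" or "top"; returns the picture (400x640x3 uint8, red, green, blue); there is no depth.
- camera_params(name): a dict with "fov_y" (degrees; the focal length in pixels is half the picture's height over the tangent of half this angle, whatever the lens; pixels are square), "cx", "cy" (the principal point, pixels), "distortion" ([k1, k2, p1, p2, k3] as OpenCV has them; the pictures are not rectified), "rvec" (rotation vector, rad) and "tvec" (3), from world to camera coordinates, as OpenCV has them. Camera axes: x right, y down, z forward; pixel columns grow to the right and rows downward; lengths in m; the calibration is good to about 2 mm. A picture is of the moment at which its call begins. camera_params takes no time and is no camera call.
- job.sign_off(): hands the job in, once; it reports no verdict.
The state is a dict: "clock": time; "joints": joint angles; "dq": joint speeds; "joint_efforts": joint torques, N m; "position": TCP position; "ee_rot": TCP orientation; "force": force on the tool from outside, world axes, zero at the start; "ft_torque": the same for the moment, N m; "width": opening from 0.0 (shut) to 1.0 (fully open).
Only numpy, scipy, OpenCV 4.12 (cv2) and the standard library are available. Lean on these libraries where they do the work, as an engineer would, in place of code of your own. Each camera call takes 0.05 s, during which the arm holds its last target. There are 200 camera calls.

## Task

Take the bent rod from its brass rest and use it as a push stick on the carriage's rear plate, sliding the pen barrel through the low opening in the guard until the carriage is fully home. Only then, with the same rod held in front of the guard, reach its bent leg over the top and pull the switch lever behind the guard all the way over towards the guard, and finally lay the rod back in both forks of its rest, leg hanging down. Never touch the carriage or the lever with the gripper or arm, and leave the other things on the bench alone.

Things in the scene. Friction and masses are not known exactly. Their poses are not given: they have to be found in the camera images.
- rod: Bent rod, 160 g. Dark wood handle bar 130 mm long (x), 16 wide, 22 tall, origin at its centre. From its +x end a 10 mm steel rod runs on to x = 135 mm and bends squarely down (-z) as a leg; the foot is 110 mm below the handle's centre line. Starts in the rest, handle level, leg hanging. Grip it from above, between the forks, across its 16 mm width.
- rod_foot (a point): Lowest point of the rod's bent leg, at (135, 0, -110) mm in the rod's frame.
- rest: Fixed brass rest for the rod; origin at its underside centre, x along the rod. Base 140 x 70 x 12 mm; two forks at x = -45 and +45 mm, each 14 mm thick along x, with a saddle at 125 mm above the table between two cheeks 26 mm apart that rise to 141 mm.
- rest_seat (a point): Centre of the rod's handle when it lies in both forks: 136 mm above the table, midway between the forks.
- buffer: Fixed bench buffer. Origin on the table under the middle of its guard; +x is the feed direction, +y left of it, z up. Bed plate x -170..250, y -105..105 mm, 6 thick. Guide rails at y = -87 and -13, 16 mm high, x -165..85. Behind the guard: felt wheel x 82..111, y -86..-14, z 52..124; switch box x 40..90, y 20..80, top at 28; motor housing x 135..250, 111 high.
- guard_top (a point): Middle of the guard's top edge. The guard is an upright aluminium sheet, 6 mm thick at x = 0 of the buffer's frame, y -103..103 mm, 112 mm high, with a low opening (y -89..-11, up to 52 mm high) for the carriage.
- carriage (a joint): Carriage on the guide rails that carries a black pen barrel under the guard, 90 mm long, 58 mm wide, 42 mm high. Value in m along the buffer's +x: 0 = fully out, 0.10 = fully home against its stop. Starts at 0 to 0.03. Drags with about 1.5 N and stays where it is left.
- push_face (a point): Centre of the upright brass plate at the carriage's rear, on its pushed face (56 mm wide, 10 to 42 mm above the table). In the buffer's frame at x = -115 mm + carriage value, y = -50, z = 26; fully home it is 15 mm short of x = 0, 12 mm in front of the guard.
- lever (a joint): Switch lever behind the guard, in rad: 0 = leaning 0.4 rad away from the guard (+x, off), 0.8 = leaning 0.4 rad towards the guard (on). Starts at 0 to 0.1. Friction only: about 1.2 N at the bar moves it, and it stays where it is left. Pivot at (65, 50, 30) mm in the buffer's frame.
- lever_bar (a point): Centre of the lever's cross bar, 10 mm diameter and 50 mm long along the buffer's y, 50 mm from the pivot. Off: x = 84, y = 50, z = 76 mm in the buffer's frame; on: x = 46. Between the bar (off) and the motor housing there is a free gap about 45 mm wide.
- pick: Bystander, loose: steel dental pick, 160 mm long, lying flat. Origin at its underside. Must stay where it is.
- punch: Bystander, loose: bronze knock-out punch, 120 mm long, lying flat. Origin at its underside. Must stay where it is.
- lens: Bystander, loose: glass reading lens upright on a round stand, 144 mm tall. Origin at its underside. Must stay where it is.
- barrel_stand: Bystander, loose: cast brass holder with a black pen barrel locked upright in it, 145 mm tall. Origin at its underside. Must stay where it is.
- jar: Bystander, loose: amber glass jar with lid, 52 mm wide, 65 mm tall. Origin at its underside. Must stay where it is.
- cork_block: Bystander, loose: cork block 100 x 60 x 30 mm. Origin at its underside. Must stay where it is.
Not all that is in view belongs to the job. Leave any pink look-alike of the rest alone.

How it is judged:
By the outcome, as a careful person would: the job done as asked, in the order asked, and still so for the second after the job is handed in, with the robot touching nothing.
It also fails if it takes over 64 s, if anything falls off the work surface, if the arm or the gripper's body presses on something with over 40 N, if the wrist force passes 120 N, or if a joint passes its speed limit or range.

## Working session

There is one attempt and no reset: what is moved stays moved. The work goes in short steps, Python scripts to look and compute and a tool call to move; the robot and the scene stay as the last step left them, time stands still between calls to the robot, and variables do not carry over. Pictures are saved under pics/ and viewed, on a budget of 10 in all, crops included, one or two more only if the job needs it, and the job is handed in when it is done.

Besides the shell and the picture viewer there is one more tool, called after ">>>" by a JSON object that holds its "fn" and its "kwargs", one argument or row to a line. send_rows: Moves the arm, as the interface text tells. Its arguments: {"type":"object","properties":{"deltas":{"type":"array","items":{"type":"array"}},"force":{"type":"number"}},"required":["deltas"]}

```bash
mkdir -p pics
python3 - <<'E'
from cell import arm,get_image,camera_params
import cv2
for n in("side","top"):
    cv2.imwrite(f"pics/{n}0.png",get_image(n)[:,:,::-1]); print(n,camera_params(n))
print(arm.observe(), arm.hold_point_z)
E
```

```text
side {'fov_y': 56.932832796119, 'cx': 318.46670696544584, 'cy': 198.3348393173106, 'distortion': array([-0.08829377,  0.        ,  0.        ,  0.        ,  0.        ]), 'rvec': array([ 2.25795393, -0.13739987,  0.06955908]), 'tvec': array([-0.60168434,  0.05239053,  0.99436276])}
top {'fov_y': 57.938575016002616, 'cx': 323.0292856150713, 'cy': 199.81798836938833, 'distortion': array([-0.07212267,  0.        ,  0.        ,  0.        ,  0.        ]), 'rvec': array([ 2.20746693, -2.19489415,  0.06419196]), 'tvec': array([-0.13469796,  0.59848641,  1.1841272 ])}
{'clock': 0.1, 'joints': array([-1.31154967,  0.43516486,  0.02500473,  1.57399385, -0.01157459,
        1.13401684, -0.07511159]), 'dq': array([-4.03137682e-06, -2.60300034e-03, -9.83650760e-04, -2.43640950e-03,
        6.24355944e-04,  1.03038896e-04, -6.28454463e-04]), 'joint_efforts': array([ 3.94576957e-03, -6.69126678e+01,  9.88536291e-01, -3.15147114e+01,
       -6.03623036e-02,  3.74802807e-02,  5.13521786e-05]), 'position': array([0.22116345, 0.58407076, 0.22602139]), 'ee_rot': array([-5.65426681e-01, -3.09019542e+00,  2.25492703e-03]), 'force': array([ 0.39614788,  0.08164053, -0.03951596]), 'ft_torque': array([-0.04645358, -0.05023299,  0.02739986]), 'width': 0.9983518329993768} -0.0188
```

View pics/side0.png

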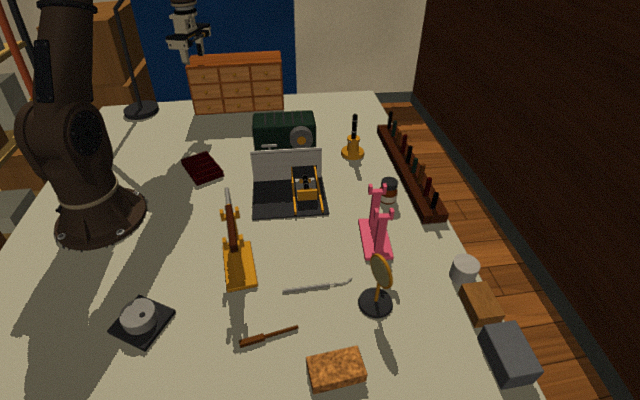

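View pics/top0.png

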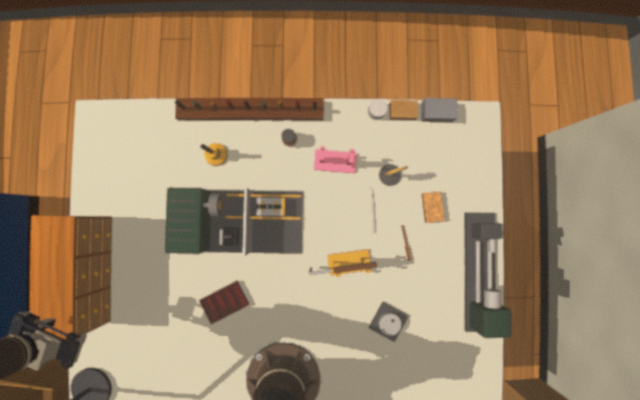

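Top view: image left is world +y and image up is world +x. The rod is at about (345,264), with its leg to the left. The buffer is at about (235,220) and feeds left. The pink decoy is at (335,160). I'll enlarge the relevant parts.

```bash
cat > h.py <<'E'
import numpy as np,cv2
from cell import arm,get_image,camera_params
def cam(n):
    p=camera_params(n); f=200/np.tan(np.radians(p['fov_y']/2))
    return np.array([[f,0,p['cx']],[0,f,p['cy']],[0,0,1]]),np.array(p['distortion']),np.array(p['rvec']),np.array(p['tvec'])
def ray(n,uv):
    K,D,r,t=cam(n); R=cv2.Rodrigues(r)[0]
    q=cv2.undistortPoints(np.float64(uv).reshape(-1,1,2),K,D).reshape(-1,2)
    return -R.T@t,np.c_[q,np.ones(len(q))]@R
def onz(n,uv,z):
    c,d=ray(n,uv); return c+d*((np.asarray(z)-c[2])/d[:,2])[:,None]
def proj(n,X):
    K,D,r,t=cam(n); return cv2.projectPoints(np.float64(X).reshape(-1,1,3),r,t,K,D)[0].reshape(-1,2)
E
python3 - <<'E'
import cv2,numpy as np
t=cv2.imread('pics/top0.png');s=cv2.imread('pics/side0.png')
z=lambda a:cv2.resize(a,None,fx=3,fy=3,interpolation=cv2.INTER_CUBIC)
o=np.zeros((600,795,3),np.uint8)
o[:330]=z(t[175:285,155:420]); o[330:,:270]=z(s[130:220,245:335]); o[330:,280:550]=z(s[180:270,195:285]); 
o[330:,560:740]=z(s[210:300,210:270])
o=cv2.convertScaleAbs(o,alpha=1.6,beta=10)
cv2.imwrite('pics/crop1.png',o)
E
```

```text
(no output)
```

View pics/crop1.png

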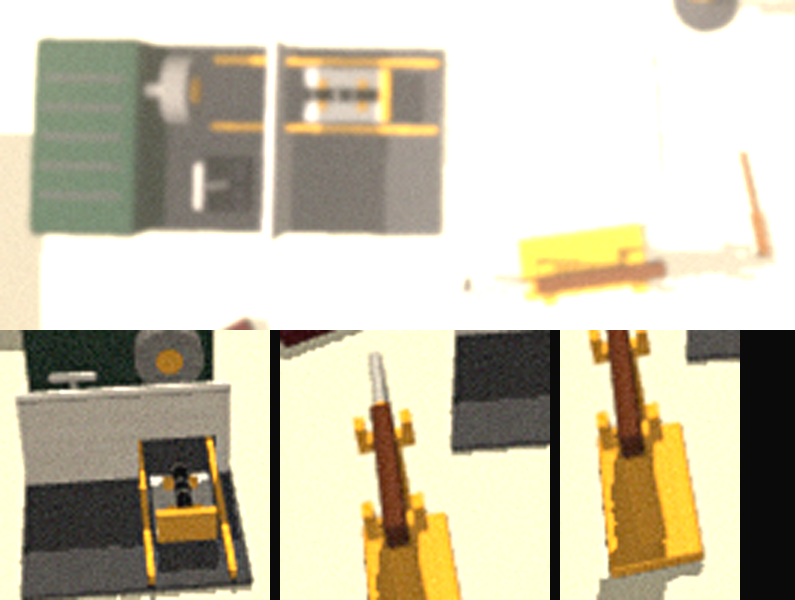

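```bash
cat > fit.py <<'E'
from h import *
from scipy.optimize import least_squares
def pose(p,X):
    c,s=np.cos(p[2]),np.sin(p[2]); X=np.float64(X)
    return np.c_[p[0]+c*X[:,0]-s*X[:,1],p[1]+s*X[:,0]+c*X[:,1],X[:,2]]
def fit(obs,p0):
    def res(p): return np.concatenate([(proj(n,pose(p,[X]))-uv).ravel() for n,X,uv in obs])
    r=least_squares(res,p0,loss='soft_l1'); return r.x,res(r.x).reshape(-1,2)
E
python3 - <<'E'
from fit import *
T=lambda a,b:(a/3+155,b/3+175)
S=lambda a,b:(a/3+245,(b-330)/3+130)
R=lambda a,b:((a-560)/3+210,(b-330)/3+210); Q=lambda a,b:((a-280)/3+195,(b-330)/3+180)
m=.001
B=[('top',(-.17,-.105,.006),T(444,51)),('top',(-.17,.105,.006),T(441,234)),('top',(0,-.103,.112),T(269,44)),('top',(0,.103,.112),T(267,236)),
('side',(0,.103,.112),S(17,400)),('side',(0,-.103,.112),S(229,386)),('side',(-.17,.105,.006),S(24,598)),('side',(-.17,-.105,.006),S(251,578)),
('top',(.25,-.105,.111),T(40,41)),('top',(.25,.105,.111),T(32,233))]
p,r=fit(B,[.6,.1,1.57]);print('buf',p,'\n',r.round(1))
G=[('top',(.07,-.035,.012),T(520,238)),('top',(-.07,-.035,.012),T(645,225)),('side',(-.07,.035,.0),R(612,577)),('side',(-.07,-.035,.0),R(703,556)),('side',(.07,-.035,.012),R(680,425))]
q,r=fit(G,[.4,-.1,1.57]);print('rest',q,'\n',r.round(1))
H=[('top',(.135,0,.141),T(467,284)),('top',(-.065,0,.147),T(666,269)),('top',(.065,0,.147),T(537,283)),('side',(.14,0,.141),Q(376,354)),('side',(.065,0,.147),Q(381,403))]
h,r=fit(H,[.4,-.1,1.57]);print('rod',h,'\n',r.round(1))
# plate top edge in both
for uv in (T(378,95),T(391,95)): print('plate',onz('top',[uv],.042))
print('plate side',onz('side',[S(155,511),S(216,507)],.042))
print('lever bar top',onz('top',[T(198,186)],.076))
for k in('top','side'):
    im=get_image(k)[:,:,::-1].copy(); im=cv2.resize(im,None,fx=3,fy=3,interpolation=cv2.INTER_CUBIC)
    def L(P,pts,c):
        u=proj(k,pose(P,pts))*3+1; cv2.polylines(im,[np.int32(u*8)],False,c,1,cv2.LINE_AA,3)
    def box(P,x0,x1,y0,y1,z,c): L(P,[(x0,y0,z),(x1,y0,z),(x1,y1,z),(x0,y1,z),(x0,y0,z)],c)
    box(p,-.17,.25,-.105,.105,.006,(255,0,255)); box(p,-.003,.003,-.103,.103,.112,(255,0,0)); box(p,.135,.25,-.105,.105,.111,(255,0,255))
    L(p,[(.084,.025,.076),(.084,.075,.076)],(0,0,255))
    box(q,-.07,.07,-.035,.035,.012,(255,0,255)); box(q,-.07,.07,-.035,.035,0,(255,0,0))
    for x in(-.045,.045):
        for y in (-.013,.013): L(q,[(x,y,.125),(x,y,.141)],(255,0,0))
    box(h,-.065,.065,-.008,.008,.147,(0,255,0)); L(h,[(.065,0,.136),(.135,0,.136),(.135,0,.026)],(0,255,0))
    if k=='top': a=im[530:850,470:1260]
    else: b=im[390:660,740:1010]; c=im[540:810+90,600:870]; c=c[:270]; d=im[630:900,600:840]
o=np.zeros((600,795,3),np.uint8); o[:320,:790]=a; o[330:,:270]=b;o[330:,275:545]=c;o[330:,550:790]=d
cv2.imwrite('pics/ov1.png',cv2.convertScaleAbs(o,alpha=1.3))
np.savez('poses.npz',p=p,q=q,h=h)
E
```

```text
buf [0.52564786 0.10580281 1.56501394] 
 [[ 0.2 -1.2]
 [ 0.4  0.8]
 [ 1.5 -1.4]
 [ 0.8  2.2]
 [-0.7 -1.8]
 [ 0.5 -1.5]
 [-0.9  0.1]
 [ 1.3  0.8]
 [-2.3 -1.9]
 [-1.6  2.3]]
rest [ 0.39140308 -0.22019521  1.69556761] 
 [[-1.1  0.4]
 [-0.9 -0.4]
 [-0.8  1.4]
 [ 0.4  2.4]
 [ 0.5 -1.5]]
rod [ 0.39459436 -0.22829652  1.69657321] 
 [[-0.2  3. ]
 [ 0.9 -0.1]
 [ 0.1  0.7]
 [ 0.7 -1.6]
 [ 0.6  0.1]]
plate [[0.57489244 0.00513638 0.042     ]]
plate [[ 0.57497775 -0.0089248   0.042     ]]
plate side [[0.54545936 0.00150706 0.042     ]
 [0.60211638 0.00076251 0.042     ]]
lever bar top [[0.47716602 0.18985853 0.076     ]]
```

View pics/ov1.png

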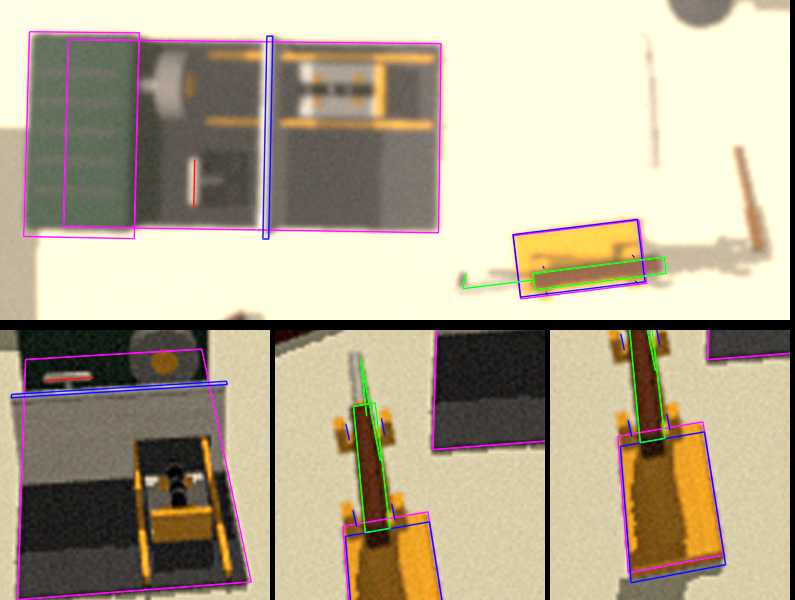

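The overlay shows the buffer (x≈0.526, y≈0.106, yaw≈1.565) and the rod and rest (≈(0.393,−0.224), yaw≈1.696) located to a few mm. I'm moving over the rod now.

>>> {"fn": "send_rows", "kwargs": {
  "deltas": [
    [[0.02,-0.042,0.003],[0,0,-0.054],0.09],
    [[0.02,-0.042,0.003],[0,0,-0.054],0.09],
    [[0.02,-0.042,0.003],[0,0,-0.054],0.09],
    [[0.02,-0.042,0.003],[0,0,-0.054],0.09],
    [[0.02,-0.042,0.003],[0,0,-0.054],0.09],
    [[0.02,-0.042,0.003],[0,0,-0.054],0.09],
    [[0.02,-0.042,0.003],[0,0,-0.054],0.09],
    [[0.02,-0.042,0.003],[0,0,-0.054],0.09],
    [[0.02,-0.042,0.003],[0,0,-0.054],0.09],
    [[0.02,-0.042,0.003],[0,0,-0.054],0.09]
  ],
  "force": 60
}}

```text
clock: 1.2
position: [0.4217, 0.1627, 0.257]
ee_rot: [1.372, 2.826, 0.001]
force: [1.5, 0.5, 0.5]
width: 0.98
```

>>> {"fn": "send_rows", "kwargs": {
  "deltas": [
    [[-0.003,-0.039,-0.004],[0,0,-0.055],0.09],
    [[-0.003,-0.039,-0.004],[0,0,-0.055],0.09],
    [[-0.003,-0.039,-0.004],[0,0,-0.055],0.09],
    [[-0.003,-0.039,-0.004],[0,0,-0.055],0.09],
    [[-0.003,-0.039,-0.004],[0,0,-0.055],0.09],
    [[-0.003,-0.039,-0.004],[0,0,-0.055],0.09],
    [[-0.003,-0.039,-0.004],[0,0,-0.055],0.09],
    [[-0.003,-0.039,-0.004],[0,0,-0.055],0.09],
    [[-0.003,-0.039,-0.004],[0,0,-0.055],0.09],
    [[-0.003,-0.039,-0.004],[0,0,-0.049],0.09]
  ]
}}

```text
clock: 2.2
position: [0.3909, -0.2269, 0.2168]
ee_rot: [2.08, 2.354, 0.001]
force: [1.6, -0.3, 0.3]
width: 0.983
```

Run:
```python
from h import *
t=get_image('top')[:,:,::-1];s=get_image('side')[:,:,::-1]
z=lambda a,k:cv2.resize(a,None,fx=k,fy=k,interpolation=cv2.INTER_CUBIC)
o=np.zeros((400,800,3),np.uint8)
o[:,:400]=z(t[210:310,300:400],4);o[:,400:]=z(s[170:300,180:310],400/130)[:400,:400]
cv2.imwrite('pics/c2.png',cv2.convertScaleAbs(o,alpha=1.3))
ob=arm.observe();print(ob['position'],ob['ee_rot'],ob['joints'])
```

```text
[ 0.38995423 -0.23041786  0.21681195] [ 2.08720119  2.34557687 -0.00284096] [-0.23014478  0.17728598  0.75851878  2.03023316 -0.14347983  0.98537833
  0.71642118]
```

View pics/c2.png

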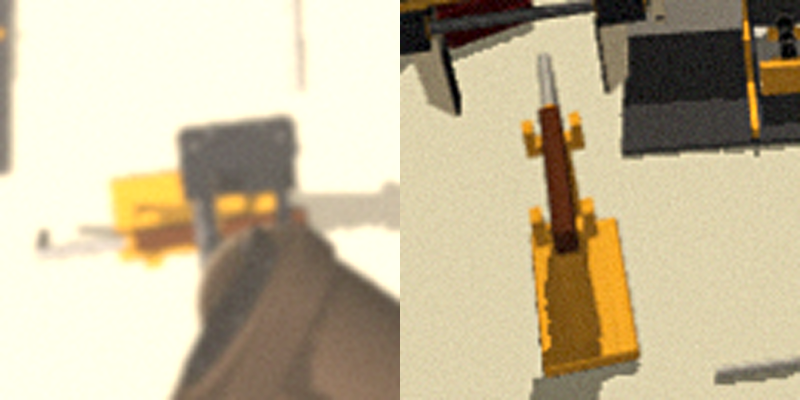

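Run:
```python
from fit import *
from scipy.spatial.transform import Rotation as Ro
ob=arm.observe();R=Ro.from_rotvec(ob['ee_rot']).as_matrix();P=ob['position']
print(R.round(3), np.degrees(np.arctan2(R[1,1],R[0,1])))
for y in(-.065,-.046,.046,.065):
    for x in (-.0095,.0095): print(y,x,(proj('side',[P+R@[x,y,0]])[0]-[180,170])*3.077+[400,0],(proj('top',[P+R@[x,y,0]])[0]-[300,210])*4)
# body corners 47mm behind grasp
for y in(-.095,.095):
    for x in (-.0375,.0375): print('body',(proj('top',[P+R@[x,y,-.066-.0]])[0]-[300,210])*4)
```

```text
[[-0.116  0.993  0.   ]
 [ 0.993  0.116 -0.003]
 [-0.003 -0.    -1.   ]] 6.67169980012516
-0.065 -0.0095 [430.05349555 114.45843691] [261.90131946 342.78667548]
-0.065 0.0095 [430.83168682  95.44786125] [234.45676089 346.01416627]
-0.046 -0.0095 [460.91713915 109.85258176] [258.80996191 315.25248489]
-0.046 0.0095 [461.08596892  90.99493807] [231.36827686 318.4668456 ]
0.046 -0.0095 [607.95352146  87.97318725] [243.73594803 181.87685012]
0.046 0.0095 [605.25813041  69.8703629 ] [216.32971059 185.02552935]
0.065 -0.0095 [637.74601978  83.55227806] [240.6049249  154.35211763]
0.065 0.0095 [634.48141777  65.607002  ] [213.21037503 157.48682814]
body [323.04782153 406.21157228]
body [207.09180257 420.02193991]
body [289.65208205 111.74336171]
body [173.98024613 124.9219008 ]
```

Run:
```python
from fit import *
S=lambda a,b:((a-400)/3.077+180,b/3.077+170)
print(onz('side',[S(549,107),S(566,252),S(543,55)],[.147,.125,.141]))
T=lambda a,b:(a/3+155-1.6,b/3+175-1.5)
print(onz('top',[T(537,283),T(666,269),T(467,284)],[.147,.147,.141]))
```

```text
[[ 0.38456285 -0.16487628  0.147     ]
 [ 0.39971378 -0.2869973   0.125     ]
 [ 0.37457985 -0.09466551  0.141     ]]
[[ 0.39300405 -0.15867206  0.147     ]
 [ 0.40693654 -0.28531026  0.147     ]
 [ 0.39089424 -0.0900155   0.141     ]]
```

Side-view finger tips match the calibration to about 1 px, so I trust the side camera. It puts the rod centre at about (0.393,−0.225). I'm descending.

>>> {"fn": "send_rows", "kwargs": {
  "deltas": [
    [[0.003,0.005,-0.012],[0,0,0.008],0.0918],
    [[0,0,-0.012],[0,0,0],0.0918],
    [[0,0,-0.012],[0,0,0],0.0918],
    [[0,0,-0.012],[0,0,0],0.0918],
    [[0,0,-0.012],[0,0,0],0.0918],
    [[0,0,-0.012],[0,0,0],0.0918],
    [[0,0,-0.012],[0,0,0],0.0918],
    [[0,0,-0.012],[0,0,0],0.0918],
    [[0,0,-0.004],[0,0,0],0.0918],
    [[0,0,0],[0,0,0],0.0918]
  ]
}}

```text
clock: 3.3
position: [0.3938, -0.2205, 0.1161]
ee_rot: [-2.069, -2.363, 0.001]
force: [-0.5, 0.8, -0.3]
width: 0.998
```

Run:
```python
from h import *
s=get_image('side')[:,:,::-1]
z=lambda a,k:cv2.resize(a,None,fx=k,fy=k,interpolation=cv2.INTER_CUBIC)
cv2.imwrite('pics/c3.png',cv2.convertScaleAbs(z(s[170:270,180:300],5),alpha=1.4))
ob=arm.observe();print(ob['position'],ob['ee_rot'],ob['force'])
```

```text
[ 0.39416069 -0.22063806  0.1166188 ] [-2.06933331e+00 -2.36346827e+00  4.58833738e-04] [-1.35538255  0.58057086 -0.15421961]
```

View pics/c3.png

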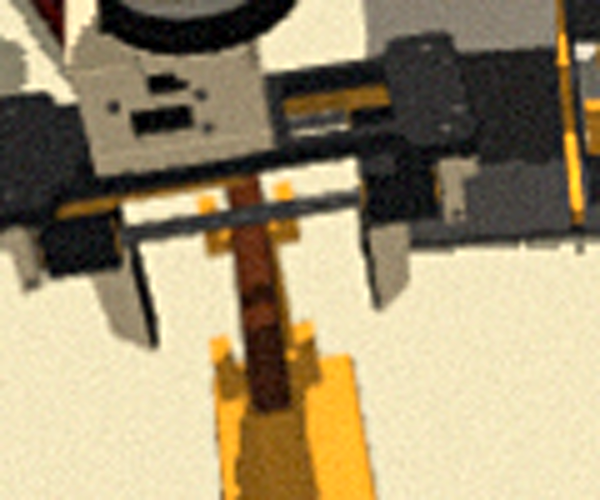

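The fingers straddle the handle between the forks, centred at u≈265 of the crop. Closing.

>>> {"fn": "send_rows", "kwargs": {
  "deltas": [
    [[0,0,0],[0,0,0],0.05],
    [[0,0,0],[0,0,0],0.025],
    [[0,0,0],[0,0,0],0.02],
    [[0,0,0],[0,0,0],0.016],
    [[0,0,0],[0,0,0],0.012],
    [[0,0,0],[0,0,0],0.008],
    [[0,0,0],[0,0,0],0.004],
    [[0,0,0],[0,0,0],0.0],
    [[0,0,0],[0,0,0],0.0],
    [[0,0,0],[0,0,0],0.0]
  ],
  "force": 60
}}

```text
clock: 4.35
position: [0.3941, -0.2205, 0.1167]
ee_rot: [-2.069, -2.364, 0.0]
force: [-1.5, -0.3, 1.1]
width: 0.181
```

>>> {"fn": "send_rows", "kwargs": {
  "deltas": [
    [[0,0,0.005],[0,0,0],0.0],
    [[0,0,0.01],[0,0,0],0.0],
    [[0,0,0.02],[0,0,0],0.0],
    [[0,0,0.02],[0,0,0],0.0],
    [[0,0,0.02],[0,0,0],0.0],
    [[0.02,0,0.015],[0,0,-0.026],0.0],
    [[0.04,0.005,0],[0,0,-0.026],0.0],
    [[0.04,0.005,0],[0,0,-0.026],0.0],
    [[0.04,0.005,0],[0,0,-0.026],0.0],
    [[0.04,0.005,0],[0,0,-0.026],0.0]
  ]
}}

```text
clock: 5.35
position: [0.5758, -0.1999, 0.2076]
ee_rot: [2.219, 2.224, 0.0]
force: [0.4, -0.2, -1.1]
width: 0.168
```

>>> {"fn": "send_rows", "kwargs": {
  "deltas": [
    [[0,0.005,-0.01],[0,0,0],0.0],
    [[0,0,-0.01],[0,0,0],0.0],
    [[0,0,-0.01],[0,0,0],0.0],
    [[0,0,-0.01],[0,0,0],0.0],
    [[0,0,-0.01],[0,0,0],0.0],
    [[0,0,0],[0,0,0],0.0],
    [[0,0,0],[0,0,0],0.0],
    [[0,0,0],[0,0,0],0.0],
    [[0,0,0],[0,0,0],0.0],
    [[0,0,0],[0,0,0],0.0]
  ]
}}

```text
clock: 6.35
position: [0.5745, -0.1955, 0.1571]
ee_rot: [2.218, 2.224, 0.001]
force: [0.0, -0.4, -2.7]
width: 0.171
```

Run:
```python
from h import *
from scipy.spatial.transform import Rotation as Ro
ob=arm.observe();R=Ro.from_rotvec(ob['ee_rot']).as_matrix();P=ob['position']
print(P,R.round(3),ob['force'],ob['width'])
t=get_image('top')[:,:,::-1];s=get_image('side')[:,:,::-1]
z=lambda a,k:cv2.resize(a,None,fx=k,fy=k,interpolation=cv2.INTER_CUBIC)
o=np.zeros((400,800,3),np.uint8)
o[:,:400]=z(t[170:270,260:360],4);o[:,400:]=z(s[140:240,250:350],4)
cv2.imwrite('pics/c4.png',cv2.convertScaleAbs(o,alpha=1.3))
C=P+R@[0,0,-.0188]
for off in(.131,.135):
    F=C+R@[off,0,.110]; Bd=C+R@[off,0,-.005]
    print(off,F,(proj('side',[F,Bd])-[250,140])*4+[400,0],(proj('top',[F,Bd])-[260,170])*4)
```

```text
[ 0.57447333 -0.19553647  0.15710933] [[-0.003  1.     0.001]
 [ 1.     0.003 -0.   ]
 [-0.     0.001 -1.   ]] [ 0.03728025 -0.41428731 -2.69001066] 0.17059197358514794
0.131 [ 0.5741438  -0.06454888  0.0658921 ] [[637.3438627  231.81956137]
 [634.89523512  84.09055207]] [[168.50990803 147.23424351]
 [160.7181436  142.58717283]]
0.135 [ 0.57413179 -0.0605489   0.06589157] [[636.68774042 227.94619205]
 [634.19598781  80.4175501 ]] [[163.47191082 147.21953269]
 [155.12000388 142.57074091]]
```

View pics/c4.png

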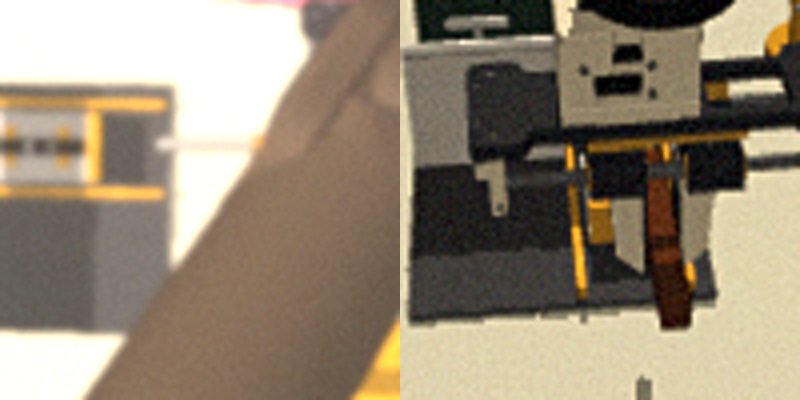

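The foot is lined up with the brass plate: both are at v≈147 in the top crop, with about a 50 mm gap. I'm lowering the rod and starting the push.

>>> {"fn": "send_rows", "kwargs": {
  "deltas": [
    [[0,0,-0.01],[0,0,0],0.0],
    [[0,0,-0.01],[0,0,0],0.0],
    [[0,0,-0.01],[0,0,0],0.0],
    [[0,0,-0.01],[0,0,0],0.0],
    [[0,0.012,0],[0,0,0],0.0],
    [[0,0.012,0],[0,0,0],0.0],
    [[0,0.012,0],[0,0,0],0.0],
    [[0,0.01,0],[0,0,0],0.0],
    [[0,0.01,0],[0,0,0],0.0],
    [[0,0.01,0],[0,0,0],0.0]
  ]
}}

```text
clock: 7.45
position: [0.5745, -0.129, 0.1172]
ee_rot: [2.217, 2.224, 0.0]
force: [-0.1, -1.9, -1.3]
width: 0.166
```

>>> {"fn": "send_rows", "kwargs": {
  "deltas": [
    [[0,0.008,0],[0,0,0],0.0],
    [[0,0.008,0],[0,0,0],0.0],
    [[0,0.008,0],[0,0,0],0.0],
    [[0,0.008,0],[0,0,0],0.0],
    [[0,0.008,0],[0,0,0],0.0],
    [[0,0.008,0],[0,0,0],0.0],
    [[0,0.008,0],[0,0,0],0.0],
    [[0,0.004,0],[0,0,0],0.0],
    [[0,0.004,0],[0,0,0],0.0],
    [[0,0.004,0],[0,0,0],0.0]
  ]
}}

```text
clock: 8.45
position: [0.5742, -0.0614, 0.1168]
ee_rot: [2.218, 2.224, -0.0]
force: [1.4, -2.9, -1.3]
width: 0.169
```

>>> {"fn": "send_rows", "kwargs": {
  "deltas": [
    [[0,0.002,0],[0,0,0],0.0],
    [[0,0.002,0],[0,0,0],0.0],
    [[0,0.002,0],[0,0,0],0.0],
    [[0,0.002,0],[0,0,0],0.0],
    [[0,0.001,0],[0,0,0],0.0],
    [[0,0.001,0],[0,0,0],0.0],
    [[0,0.001,0],[0,0,0],0.0],
    [[0,0,0],[0,0,0],0.0],
    [[0,0,0],[0,0,0],0.0],
    [[0,0,0],[0,0,0],0.0]
  ]
}}

```text
clock: 9.45
position: [0.574, -0.0503, 0.1166]
ee_rot: [-2.218, -2.224, 0.0]
force: [0.3, -0.6, -2.1]
width: 0.168
```

>>> {"fn": "send_rows", "kwargs": {
  "deltas": [
    [[0,0.001,0],[0,0,0],0.0],
    [[0,0.001,0],[0,0,0],0.0],
    [[0,0.001,0],[0,0,0],0.0],
    [[0,0.001,0],[0,0,0],0.0],
    [[0,0,0],[0,0,0],0.0],
    [[0,0,0],[0,0,0],0.0],
    [[0,0,0],[0,0,0],0.0],
    [[0,0,0],[0,0,0],0.0],
    [[0,0,0],[0,0,0],0.0],
    [[0,0,0],[0,0,0],0.0]
  ]
}}

```text
clock: 10.45
position: [0.5742, -0.0463, 0.1167]
ee_rot: [-2.218, -2.225, -0.0]
force: [0.2, 0.1, -2.3]
width: 0.172
```

>>> {"fn": "send_rows", "kwargs": {
  "deltas": [
    [[0,0.001,0],[0,0,0],0.0],
    [[0,0.001,0],[0,0,0],0.0],
    [[0,0.001,0],[0,0,0],0.0],
    [[0,0.001,0],[0,0,0],0.0],
    [[0,0,0],[0,0,0],0.0],
    [[0,0,0],[0,0,0],0.0],
    [[0,0,0],[0,0,0],0.0],
    [[0,0,0],[0,0,0],0.0],
    [[0,0,0],[0,0,0],0.0],
    [[0,0,0],[0,0,0],0.0]
  ]
}}

```text
clock: 11.45
position: [0.5742, -0.0423, 0.1167]
ee_rot: [-2.218, -2.225, -0.0]
force: [-0.5, -1.1, -2.0]
width: 0.166
```

Run:
```python
from h import *
ob=arm.observe();print(ob['position'],ob['force'],ob['ft_torque'])
t=get_image('top')[:,:,::-1];s=get_image('side')[:,:,::-1]
print(arm.observe()['force'])
z=lambda a,k:cv2.resize(a,None,fx=k,fy=k,interpolation=cv2.INTER_CUBIC)
o=np.zeros((400,800,3),np.uint8)
o[:,:400]=z(t[180:260,210:290],5);o[:,400:]=z(s[130:230,240:340],4)
cv2.imwrite('pics/c5.png',cv2.convertScaleAbs(o,alpha=1.3))
```

```text
[ 0.5742167  -0.04230498  0.11669114] [-0.45141811 -1.10125551 -1.99171844] [-0.26234765 -0.01412551 -0.02906662]
[ 0.42038444  0.15772477 -2.90574162]
```

View pics/c5.png

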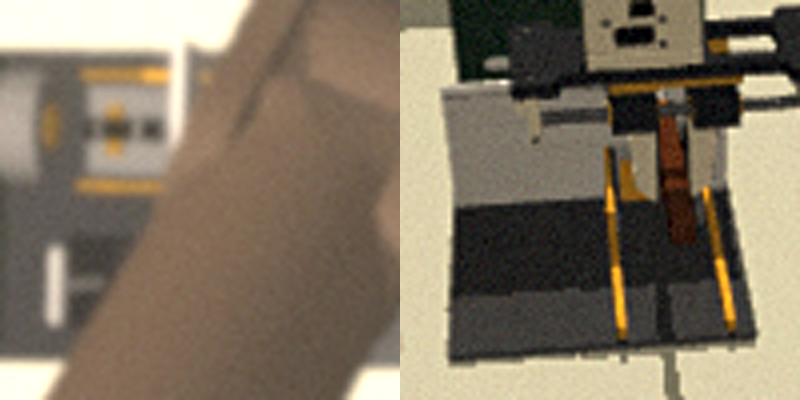

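The carriage is under the guard but no stop has been felt yet. Creeping on.

>>> {"fn": "send_rows", "kwargs": {
  "deltas": [
    [[0,0,0],[0,0,0],0.0],
    [[0,0,0],[0,0,0],0.0],
    [[0,0,0],[0,0,0],0.0],
    [[0,0,0],[0,0,0],0.0],
    [[0,0,0],[0,0,0],0.0],
    [[0,0,0],[0,0,0],0.0],
    [[0,0.001,0],[0,0,0],0.0],
    [[0,0.001,0],[0,0,0],0.0],
    [[0,0.001,0],[0,0,0],0.0],
    [[0,0.001,0],[0,0,0],0.0]
  ]
}}

```text
clock: 12.55
position: [0.5747, -0.0413, 0.1175]
ee_rot: [2.218, 2.22, -0.002]
force: [-1.1, -10.2, 5.2]
width: 0.169
```

>>> {"fn": "send_rows", "kwargs": {
  "deltas": [
    [[0,0.0005,0],[0,0,0],0.0],
    [[0,0.0005,0],[0,0,0],0.0],
    [[0,0.0005,0],[0,0,0],0.0],
    [[0,0.0005,0],[0,0,0],0.0],
    [[0,0.0005,0],[0,0,0],0.0],
    [[0,0.0005,0],[0,0,0],0.0],
    [[0,0,0],[0,0,0],0.0],
    [[0,0,0],[0,0,0],0.0],
    [[0,0,0],[0,0,0],0.0],
    [[0,0,0],[0,0,0],0.0]
  ]
}}

```text
clock: 13.55
position: [0.5748, -0.0407, 0.118]
ee_rot: [2.218, 2.217, -0.004]
force: [-2.3, -15.4, 7.4]
width: 0.168
```

Stop felt (−15 N) at TCP y≈−0.041, so the carriage is home, and that calibrates the feed axis. I'm backing off, lifting, and moving across in front of the guard.

>>> {"fn": "send_rows", "kwargs": {
  "deltas": [
    [[0,-0.005,0],[0,0,0],0.0],
    [[0,-0.015,0],[0,0,0],0.0],
    [[0,-0.025,0],[0,0,0],0.0],
    [[0,0,0.02],[0,0,0],0.0],
    [[0,0,0.03],[0,0,0],0.0],
    [[-0.01,0,0.03],[0,0,0],0.0],
    [[-0.025,0,0.03],[0,0,0],0.0],
    [[-0.025,0,0.017],[0,0,0],0.0],
    [[-0.025,0,0],[0,0,0],0.0],
    [[-0.025,0,0],[0,0,0],0.0]
  ]
}}

```text
clock: 14.55
position: [0.4635, -0.0808, 0.2441]
ee_rot: [2.218, 2.225, 0.002]
force: [0.2, -0.1, -1.6]
width: 0.171
```

Run:
```python
from h import *
from scipy.spatial.transform import Rotation as Ro
ob=arm.observe();R=Ro.from_rotvec(ob['ee_rot']).as_matrix();P=ob['position']
print(P,R.round(3),ob['force'],ob['width'])
t=get_image('top')[:,:,::-1];s=get_image('side')[:,:,::-1]
z=lambda a,k:cv2.resize(a,None,fx=k,fy=k,interpolation=cv2.INTER_CUBIC)
o=np.zeros((400,800,3),np.uint8)
o[:,:400]=z(t[180:280,220:320],4);o[:,400:]=z(s[130:230,240:340],4)
cv2.imwrite('pics/c6.png',cv2.convertScaleAbs(o,alpha=1.3))
C=P+R@[0,0,-.0188]
F=C+R@[.133,0,.110]; Bd=C+R@[.138,0,-.005];H=C+R@[-.067,0,.011];H2=C+R@[-.067,0,-.011]
print(F,(proj('side',[F,Bd,H,H2])-[240,130])*4+[400,0],(proj('top',[F,Bd])-[220,180])*4)
```

```text
[ 0.46346095 -0.08075503  0.24411273] [[-0.003  1.     0.001]
 [ 1.     0.003  0.001]
 [ 0.001  0.001 -1.   ]] [ 0.16861011 -0.10624234 -1.62065877] 0.17097408426550073
[0.4631539  0.05231533 0.15301595] [[492.36252879  73.19685702]
 [475.93814951 -88.42052123]
 [478.64795505 113.21088599]
 [474.51870773  77.19291628]] [[161.88681971 254.41932946]
 [125.63486733 267.2292539 ]]
```

View pics/c6.png

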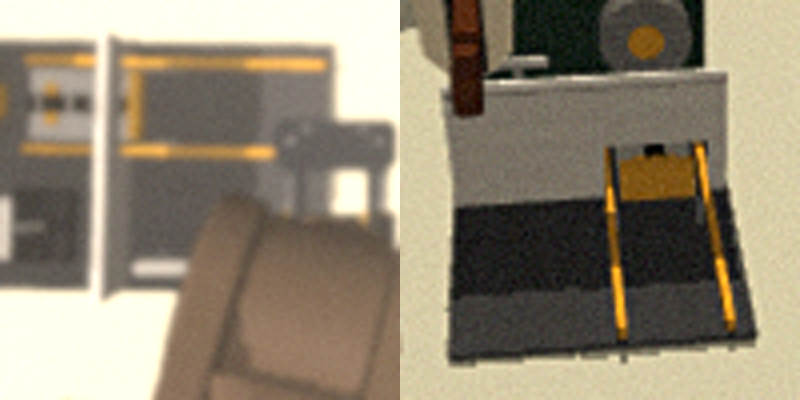

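The carriage plate is home just in front of the guard (u≈135, top crop), and the foot position agrees with prediction. Now over the guard and down into the gap behind the lever bar.

>>> {"fn": "send_rows", "kwargs": {
  "deltas": [
    [[0,0.03,0],[0,0,0],0.0],
    [[0,0.03,0],[0,0,0],0.0],
    [[0,0.03,0],[0,0,0],0.0],
    [[0,0.03,0],[0,0,0],0.0],
    [[0,0.03,0],[0,0,0],0.0],
    [[0,0.021,0],[0,0,0],0.0],
    [[0,0,0],[0,0,0],0.0],
    [[0,0,0],[0,0,0],0.0],
    [[0,0,-0.015],[0,0,0],0.0],
    [[0,0,-0.015],[0,0,0],0.0]
  ]
}}

```text
clock: 15.65
position: [0.4649, 0.0893, 0.2137]
ee_rot: [2.22, 2.222, 0.002]
force: [-0.3, 0.3, -1.2]
width: 0.17
```

Run:
```python
from h import *
from scipy.spatial.transform import Rotation as Ro
ob=arm.observe();R=Ro.from_rotvec(ob['ee_rot']).as_matrix();P=ob['position']
print(P,ob['force'],ob['width'])
t=get_image('top')[:,:,::-1];s=get_image('side')[:,:,::-1]
z=lambda a,k:cv2.resize(a,None,fx=k,fy=k,interpolation=cv2.INTER_CUBIC)
o=np.zeros((400,800,3),np.uint8)
o[:,:400]=z(t[180:280,190:290],4);o[:,400:]=z(s[110:190,230:310],5)
cv2.imwrite('pics/c7.png',cv2.convertScaleAbs(o,alpha=1.3))
C=P+R@[0,0,-.0188]
F=C+R@[.133,0,.110]; Bd=C+R@[.138,0,-.005]
print(F,(proj('side',[F,Bd])-[230,110])*5+[400,0],(proj('top',[F,Bd])-[190,180])*4)
```

```text
[0.46492404 0.08934908 0.21369798] [-0.30942964  0.28696574 -1.18450943] 0.17029177371127022
[0.46486808 0.22238556 0.12255121] [[571.14355106  88.41449063]
 [554.10925063 -90.83959567]] [[ 64.47088032 247.17614533]
 [  4.43337017 258.55192523]]
```

View pics/c7.png

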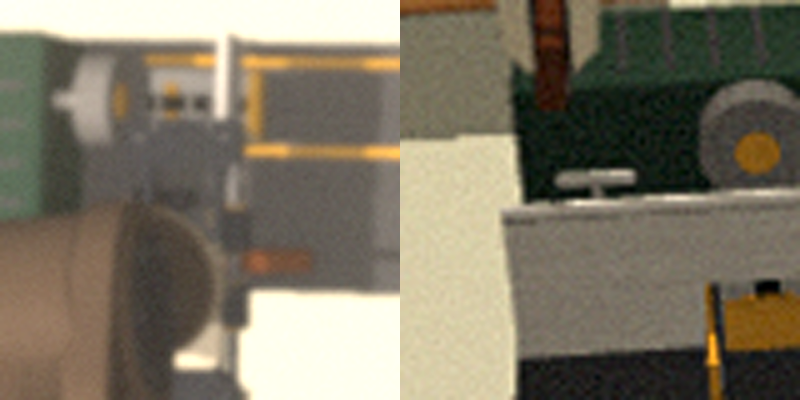

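>>> {"fn": "send_rows", "kwargs": {
  "deltas": [
    [[0.005,0.001,0],[0,0,0],0.0],
    [[0,0,-0.008],[0,0,0],0.0],
    [[0,0,-0.01],[0,0,0],0.0],
    [[0,0,-0.01],[0,0,0],0.0],
    [[0,0,-0.01],[0,0,0],0.0],
    [[0,0,-0.01],[0,0,0],0.0],
    [[0,0,-0.01],[0,0,0],0.0],
    [[0,0,-0.01],[0,0,0],0.0],
    [[0,0,0],[0,0,0],0.0],
    [[0,0,0],[0,0,0],0.0]
  ]
}}

```text
clock: 16.75
position: [0.4693, 0.0914, 0.1456]
ee_rot: [2.218, 2.224, -0.001]
force: [0.7, 0.6, -2.5]
width: 0.17
```

No contact going down. Now pulling towards the guard.

>>> {"fn": "send_rows", "kwargs": {
  "deltas": [
    [[0,-0.004,0],[0,0,0],0.0],
    [[0,-0.005,0],[0,0,0],0.0],
    [[0,-0.005,0],[0,0,0],0.0],
    [[0,-0.005,0],[0,0,0],0.0],
    [[0,-0.005,0],[0,0,0],0.0],
    [[0,-0.005,0],[0,0,0],0.0],
    [[0,-0.005,0],[0,0,0],0.0],
    [[0,-0.005,0],[0,0,0],0.0],
    [[0,-0.005,0],[0,0,0],0.0],
    [[0,-0.005,0],[0,0,0],0.0]
  ]
}}

```text
clock: 17.75
position: [0.4692, 0.0421, 0.1457]
ee_rot: [2.218, 2.225, -0.0]
force: [-0.1, 1.8, -1.7]
width: 0.167
```

>>> {"fn": "send_rows", "kwargs": {
  "deltas": [
    [[0,-0.001,0],[0,0,0],0.0],
    [[0,-0.001,0],[0,0,0],0.0],
    [[0,-0.001,0],[0,0,0],0.0],
    [[0,-0.001,0],[0,0,0],0.0],
    [[0,-0.001,0],[0,0,0],0.0],
    [[0,-0.001,0],[0,0,0],0.0],
    [[0,-0.001,0],[0,0,0],0.0],
    [[0,0,0],[0,0,0],0.0],
    [[0,0,0],[0,0,0],0.0],
    [[0,0,0],[0,0,0],0.0]
  ]
}}

```text
clock: 18.75
position: [0.4692, 0.0354, 0.1458]
ee_rot: [2.218, 2.225, -0.0]
force: [-0.1, 0.7, -3.1]
width: 0.171
```

>>> {"fn": "send_rows", "kwargs": {
  "deltas": [
    [[0,0,0],[0,0,0],0.0],
    [[0,0,0],[0,0,0],0.0],
    [[0,0,0],[0,0,0],0.0],
    [[0,0,0],[0,0,0],0.0],
    [[0,0,0],[0,0,0],0.0],
    [[0,-0.001,0],[0,0,0],0.0],
    [[0,-0.001,0],[0,0,0],0.0],
    [[0,-0.001,0],[0,0,0],0.0],
    [[0,-0.001,0],[0,0,0],0.0],
    [[0,-0.001,0],[0,0,0],0.0]
  ]
}}

```text
clock: 19.75
position: [0.4689, 0.033, 0.1453]
ee_rot: [-2.215, -2.225, -0.002]
force: [1.4, 13.7, -9.9]
width: 0.173
```

Lever stop felt (+13.7 N at y≈0.033, where predicted). I'm easing off, lifting out and retreating over the guard.

>>> {"fn": "send_rows", "kwargs": {
  "deltas": [
    [[0,0.006,0],[0,0,0],0.0],
    [[0,0.012,0],[0,0,0],0.0],
    [[0,0,0.02],[0,0,0],0.0],
    [[0,0,0.025],[0,0,0],0.0],
    [[0,0,0.03],[0,0,0],0.0],
    [[0,0,0.03],[0,0,0],0.0],
    [[0,-0.03,0.005],[0,0,0],0.0],
    [[0,-0.045,0],[0,0,0],0.0],
    [[0,-0.045,0],[0,0,0],0.0],
    [[0,-0.045,0],[0,0,0],0.0]
  ]
}}

```text
clock: 20.75
position: [0.4693, -0.1176, 0.2561]
ee_rot: [2.217, 2.225, 0.001]
force: [-0.1, 0.1, -2.0]
width: 0.169
```

Run:
```python
from h import *
from scipy.spatial.transform import Rotation as Ro
ob=arm.observe();R=Ro.from_rotvec(ob['ee_rot']).as_matrix();P=ob['position']
print(P,ob['force'],ob['width'])
t=get_image('top')[:,:,::-1];s=get_image('side')[:,:,::-1]
z=lambda a,k:cv2.resize(a,None,fx=k,fy=k,interpolation=cv2.INTER_CUBIC)
o=np.zeros((400,800,3),np.uint8)
o[:,:400]=z(t[180:280,200:300],4);o[:,400:]=z(s[130:230,230:330],4)
cv2.imwrite('pics/c8.png',cv2.convertScaleAbs(o,alpha=1.3))
C=P+R@[0,0,-.0188]
F=C+R@[.133,0,.110]; Bd=C+R@[.138,0,-.005];H=C+R@[-.067,0,.011]
print(F,(proj('side',[F,Bd,H])-[230,130])*4+[400,0],(proj('top',[F,Bd])-[200,180])*4)
```

```text
[ 0.46926761 -0.11761275  0.2561067 ] [-0.08192723  0.07666713 -2.04293685] 0.16947896090855916
[0.46882854 0.01538396 0.16490297] [[539.89344444  87.04386642]
 [523.3328675  -80.20024077]
 [528.11861675 132.73210327]] [[290.25058151 248.11952934]
 [259.30263444 260.33940346]]
```

View pics/c8.png

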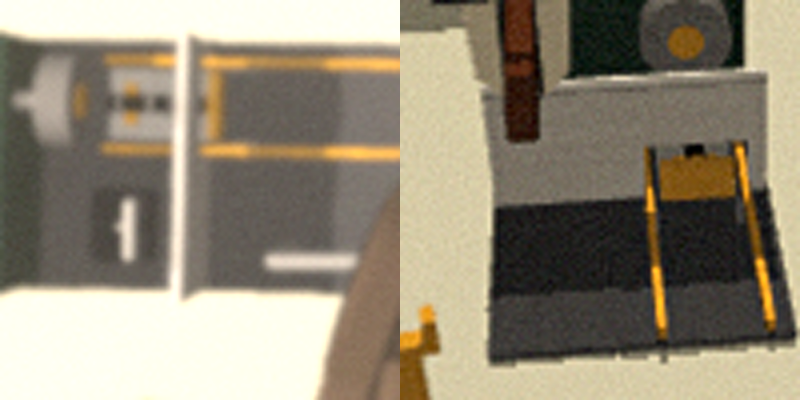

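The lever bar now stands near the guard: it moved about 11 px in the top view (≈37 mm), as expected. The carriage is still home. Taking the rod back above the rest.

>>> {"fn": "send_rows", "kwargs": {
  "deltas": [
    [[-0.015,-0.02,0],[0,0,0.026],0.0],
    [[-0.015,-0.02,0],[0,0,0.026],0.0],
    [[-0.015,-0.021,0],[0,0,0.026],0.0],
    [[-0.015,-0.021,0],[0,0,0.026],0.0],
    [[-0.015,-0.021,-0.01],[0,0,0.025],0.0],
    [[0,0,-0.02],[0,0,0],0.0],
    [[0,0,-0.02],[0,0,0],0.0],
    [[0,0,-0.02],[0,0,0],0.0],
    [[0,0,0],[0,0,0],0.0],
    [[0,0,0],[0,0,0],0.0]
  ]
}}

```text
clock: 21.85
position: [0.3944, -0.2193, 0.1861]
ee_rot: [-2.07, -2.363, 0.001]
force: [0.6, -1.4, -1.3]
width: 0.169
```

Run:
```python
from h import *
ob=arm.observe()
print(ob['position'],ob['ee_rot'],ob['force'],ob['width'])
t=get_image('top')[:,:,::-1];s=get_image('side')[:,:,::-1]
z=lambda a,k:cv2.resize(a,None,fx=k,fy=k,interpolation=cv2.INTER_CUBIC)
o=np.zeros((400,800,3),np.uint8)
o[:,:400]=z(t[210:310,300:400],4);o[:,400:]=z(s[180:280,190:290],4)
cv2.imwrite('pics/c9.png',cv2.convertScaleAbs(o,alpha=1.3))
```

```text
[ 0.39438995 -0.2192866   0.18607022] [-2.07012351e+00 -2.36272699e+00  1.14590731e-03] [ 0.64736554 -1.35323274 -1.30619917] 0.16908895585540923
```

View pics/c9.png

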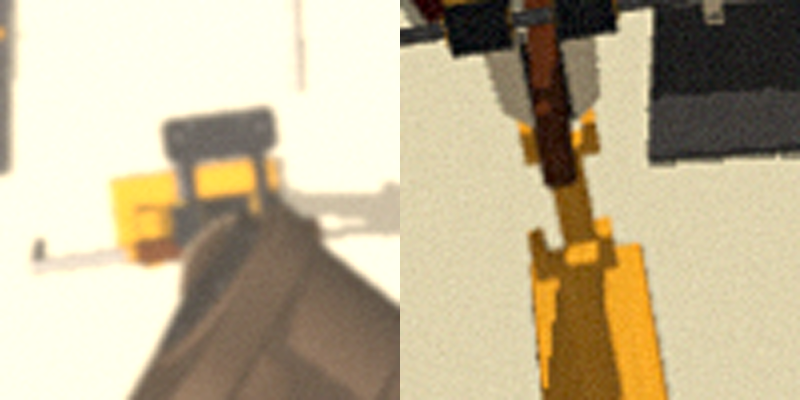

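The rod is level and aligned above both forks. I'm lowering it to the recorded grasp pose.

>>> {"fn": "send_rows", "kwargs": {
  "deltas": [
    [[0,-0.001,-0.01],[0,0,0],0.0],
    [[0,0,-0.01],[0,0,0],0.0],
    [[0,0,-0.01],[0,0,0],0.0],
    [[0,0,-0.01],[0,0,0],0.0],
    [[0,0,-0.008],[0,0,0],0.0],
    [[0,0,-0.006],[0,0,0],0.0],
    [[0,0,-0.005],[0,0,0],0.0],
    [[0,0,-0.004],[0,0,0],0.0],
    [[0,0,-0.003],[0,0,0],0.0],
    [[0,0,-0.002],[0,0,0],0.0]
  ]
}}

```text
clock: 22.95
position: [0.3943, -0.2205, 0.1176]
ee_rot: [2.07, 2.363, 0.0]
force: [0.3, -0.1, -2.1]
width: 0.169
```

>>> {"fn": "send_rows", "kwargs": {
  "deltas": [
    [[0,0,-0.0005],[0,0,0],0.0],
    [[0,0,-0.0005],[0,0,0],0.0],
    [[0,0,-0.0005],[0,0,0],0.0],
    [[0,0,0],[0,0,0],0.0],
    [[0,0,0],[0,0,0],0.0],
    [[0,0,0],[0,0,0],0.0],
    [[0,0,0],[0,0,0],0.0],
    [[0,0,0],[0,0,0],0.0],
    [[0,0,0],[0,0,0],0.0],
    [[0,0,0],[0,0,0],0.0]
  ]
}}

```text
clock: 23.95
position: [0.3944, -0.2205, 0.1167]
ee_rot: [2.07, 2.363, 0.001]
force: [-2.0, 0.2, 5.1]
width: 0.174
```

Seated (upward force 5 N). Opening gently.

>>> {"fn": "send_rows", "kwargs": {
  "deltas": [
    [[0,0,0],[0,0,0],0.016],
    [[0,0,0],[0,0,0],0.018],
    [[0,0,0],[0,0,0],0.02],
    [[0,0,0],[0,0,0],0.022],
    [[0,0,0],[0,0,0],0.026],
    [[0,0,0],[0,0,0],0.035],
    [[0,0,0],[0,0,0],0.05],
    [[0,0,0],[0,0,0],0.065],
    [[0,0,0],[0,0,0],0.08],
    [[0,0,0],[0,0,0],0.09]
  ]
}}

```text
clock: 24.95
position: [0.3942, -0.2205, 0.1162]
ee_rot: [2.07, 2.363, -0.0]
force: [0.1, 0.2, 0.0]
width: 0.671
```

>>> {"fn": "send_rows", "kwargs": {
  "deltas": [
    [[0,0,0],[0,0,0],0.09],
    [[0,0,0],[0,0,0],0.09],
    [[0,0,0.01],[0,0,0],0.09],
    [[0,0,0.02],[0,0,0],0.09],
    [[0,0,0.02],[0,0,0],0.09],
    [[0,0,0.03],[0,0,0],0.09],
    [[0,0,0.03],[0,0,0],0.09],
    [[0,0,0.02],[0,0,0],0.09],
    [[0,0.04,0],[0,0,0],0.09],
    [[0,0.04,0],[0,0,0],0.09]
  ]
}}

```text
clock: 25.95
position: [0.3944, -0.1407, 0.2475]
ee_rot: [2.073, 2.358, 0.002]
force: [0.1, 0.8, -0.3]
width: 0.981
```

>>> {"fn": "send_rows", "kwargs": {
  "deltas": [
    [[-0.004,0.045,0],[0,0,0.05],0.09],
    [[-0.004,0.045,0],[0,0,0.05],0.09],
    [[-0.004,0.045,0],[0,0,0.05],0.09],
    [[0,0.045,0],[0,0,0.05],0.09],
    [[0,0.045,0],[0,0,0.05],0.09],
    [[0,0.045,0],[0,0,0.05],0.09],
    [[0,0.045,0],[0,0,0.05],0.09],
    [[0,0.045,0],[0,0,0.05],0.09],
    [[0,0.045,0],[0,0,0.05],0.09],
    [[0,0,0],[0,0,0],0.09]
  ]
}}

```text
clock: 26.95
position: [0.3814, 0.2705, 0.2467]
ee_rot: [1.479, 2.772, 0.003]
force: [-0.3, -0.6, -0.5]
width: 0.976
```

Run:
```python
from h import *
ob=arm.observe()
print(ob['clock'],ob['position'],ob['force'],ob['width'])
t=get_image('top')[:,:,::-1];s=get_image('side')[:,:,::-1]
z=lambda a,k:cv2.resize(a,None,fx=k,fy=k,interpolation=cv2.INTER_CUBIC)
o=np.zeros((600,800,3),np.uint8)
o[:300]=z(t[170:290,155:475],2.5);o[300:,:400]=z(s[180:280,180:313],3)[:,:400-1+0] if False else cv2.resize(s[190:290,180:313],(400,300),interpolation=cv2.INTER_CUBIC)
o[300:,400:]=cv2.resize(s[100:400,60:460],(400,300))
cv2.imwrite('pics/c10.png',cv2.convertScaleAbs(o,alpha=1.3))
```

```text
26.95 [0.38139327 0.27049071 0.2466673 ] [-0.3263851  -0.61034979 -0.53547756] 0.9759761191880523
```

View pics/c10.png

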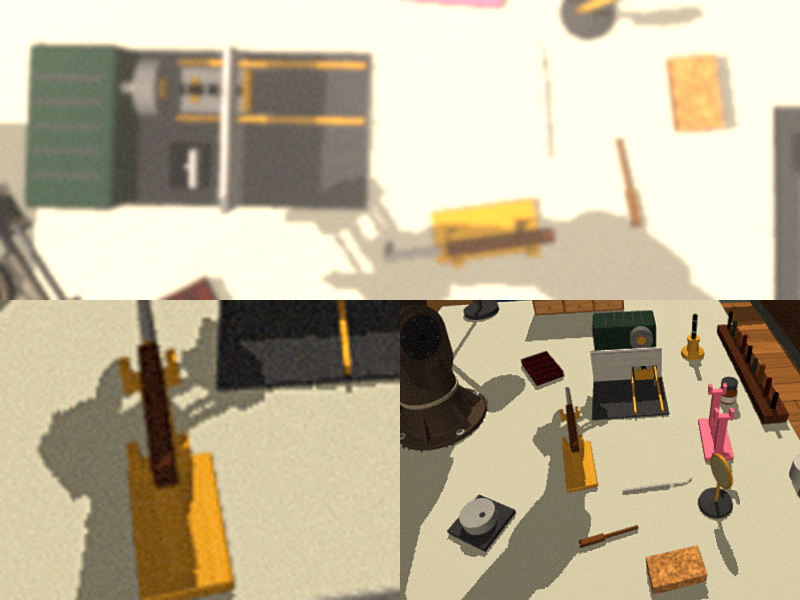

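The rod lies in both forks, the carriage is home, the lever is over, and the bystanders are where they were. One numeric check of the lever and carriage.

Run:
```python
from h import *
X=[(.475,.1117+.046,.076),(.475,.1117+.084,.076),(.5745,.1117-.015,.042)]
print((proj('top',X)+[1.6,1.4]-[155,170])*2.5)
```

```text
[[194.31581538 172.95654446]
 [164.3793354  172.68049982]
 [248.58850686  95.0323076 ]]
```

```bash
python3 -c "
from cell import job
print(job.sign_off())"
```

```text
the job is handed in; nothing more can be done
None
```

The job is done in the order asked and handed in at about 27 s of the 64 s allowed.

- **Carriage:** I gripped the rod between the forks and pushed the carriage's rear plate with its leg until it met a hard stop at about 15 N. That was about 3 mm from where the camera fit put fully home.
- **Lever:** With the rod held in front of the guard, I reached the leg over the top and pulled the lever to its stop, about 14 N at the predicted position. Neither the carriage nor the lever was touched by the gripper or arm.
- **Rod:** I laid it back at the pose where I picked it up, with a 5 N seating force, then let go and moved clear.

The last pictures show the rod in both forks with its leg hanging, the lever over towards the guard, and the carriage plate just in front of it. By eye, the other bench items looked where they started.

- **Image check:** The lever bar appears about 2–3 mm short of its predicted "on" position, and the plate about 4 mm behind its predicted home position. That is near the image blur and camera error, so I relied on the stop forces for both.
- **Rod in the grip:** By the end the rod sat about 1–2° off in the gripper, which the forks had room for.

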